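# Dispense the wing nut from the tipping parts carousel

### The arm

A 6-joint arm with a two-finger parallel gripper is mounted at the origin on the work surface. World frame = base frame: x ahead of the robot, y to its left, z up, the work surface at z = 0. Lengths are in mm, angles in rad, forces in N, time in s.
With the tool pointing down it reaches from about 250 to 775 mm from the base axis. Payload 4 kg.
Tool frame: the origin (TCP) lies on the centre line of the jaws, within the pads' length; the fingertips stand 25 mm ahead of it and the grasp point (between the pads) lies 6 mm ahead of it (r.tips_ahead is the distance from the TCP to the fingertips, in mm); z points along the fingers, y is the direction in which the jaws open and shut (so a half turn about z gives the same grasp; the last joint's range is limited). The gripper opens to 94 mm and grips with 3 to 60 N. Pads are 16 mm wide; open, the fingers measure 119 mm over their backs; the gripper's body (75 mm by 177 mm) begins 78 mm behind the grasp point.
Start: joints at [1.095, 0.087, 1.371, -0, 1.684, -0.103], TCP at [200.333, 512.235, 230.506] pointing down, gripper open.
Joint ranges: [-3.1, 3.1], [-0.76, 2.03], [0.27, 2.55], [-1.08, 4.22], [0.17, 2.65], [-2.57, 2.57]. Speed limits (rad/s): [2.79, 2.79, 3.14, 3.14, 3.14, 3.14].

### API

Orientations are given as a 3x3 rotation matrix whose columns are the frame's x, y, z axes.
In Python, from bench import r gives the robot as it stands.
- The arm moves only by the tool step_arm, never from a script. Its argument "steps" is a list of rows, each a list of 4 numbers: the shift along the tool's x, y, z in cm, then the turn about the tool's z in rad. A call has 1 to 10 rows; each row is the pose to reach, as a shift and turn from the pose commanded when the call began, along the tool's axes at that moment; what a row does not reach only later rows make up. A row lasts 1/8 s, in which the tool goes at most 62.5 mm and 10.7 degrees, less where a joint would pass 70% of its speed; a pose out of reach is approached as far as the arm can. A call with a gripper value outside its range is refused whole. "fingers" is the opening, from 0 (shut) to 1 (fully open), set as the call begins (left out, the last holds). The fingers move at their own pace and stop on an object; "force" is the grip in N (left out, the last holds). Time passes only in rows, so rows that repeat a pose let the fingers close. It gives the time, the measured TCP pose, the force and the opening at its end, in the units of the state.
- r.get_obs(): the state, without advancing time (a new reading comes with each control period).
- r.read_camera(name): name is "scene" or "top"; returns (picture, depth): 480x640x3 uint8, red, green, blue; 480x640 float32, mm along the optical axis (not along the pixel's ray), 0 where there is no reading.
- r.camera_params(name): a dict with "mtx" (3x3 intrinsics, pixels), "position" and "rotation" of the camera in the world. Camera axes: x right, y down, z forward; pixel columns grow to the right and rows downward; lengths in mm; the calibration is good to about 2 mm. A picture is of the moment at which its call begins. camera_params takes no time and is no camera call.
- r.close_job(): hands the job in, once; it reports no verdict.
The state is a dict: "clock": time; "joint_positions": joint angles; "joint_velocities": joint speeds; "effort": joint torques, N m; "position": TCP position; "tool_rot": TCP orientation; "ft_force": force on the tool from outside, world axes, zero at the start; "wrist_torque": the same for the moment, N m; "finger_gap": finger opening in mm.
Only numpy, scipy, OpenCV 4.12 (cv2) and the standard library are available. Lean on these libraries where they do the work, as an engineer would, in place of code of your own. Each camera call takes 0.05 s, during which the arm holds its last target. There are 200 camera calls.

### The job

Fetch the wing nut out of the parts carousel: turn the drum until the compartment with the wing nut stands at the spout, then tip the carousel so that the wing nut, and nothing else, slides out into the tray. Lower the carousel back level without letting it drop, let go of it, and leave the tray and everything else on the bench where they are.

Things in the scene. Friction and masses are not known exactly. Their poses are not given: they have to be found in the camera images.
- stand: Grey steel stand of the parts carousel, fixed to the bench: foot 155 x 236 x 8 mm, two cheeks 107 mm to either side of its middle, up to 167 mm high. Origin on the bench under the carousel's centre; x points from the carousel's rear to its spout and tray, y along its pivot axis, z up.
- trunnion (a point): Middle of the carousel's level pivot axis, fixed on the stand, 145 mm above the bench, 35 mm in front of the carousel's centre; axes as the stand's. The carousel is a round aluminium pan 182 mm across, level from 128 to 179 mm above the bench, with a clear fixed lid. In it turns a steel drum: six compartments of 60 degrees, hub radius 18 mm, floor at 145 mm.
- pan (a joint): Tipping angle of the carousel about the pivot: 0 level on its rest, growing to 1.0 rad as the spout goes down and the rear handle comes up and over; hard stop at each end. Its own weight brings it back to 0 (about 3 N at the handle when level, less as it tips). The pieces start to slide somewhere between 25 and 40 degrees, which varies.
- drum (a joint): Turning angle of drum and knob in the pan, unlimited, anticlockwise from above, 0 at the start. A sprung roller on a cam pulls it to rest at each multiple of 60 degrees (1.047 rad), a compartment square to the spout; leaving a rest takes about 0.15 N m; let go between rests it snaps to the nearer. At the start an empty compartment is at the spout; the wing nut's is two or three clicks away.
- knob (a point): Centre of the black bar knob on top of the drum, on its turning axis, 208 mm above the bench when level. The bar is 56 mm long, 13 mm thick and 30 mm high (190 to 220 mm above the bench, 11 mm clear of the lid). Its length lies along this point's x axis, which turns with the drum and points to the spout at drum angle 0.
- handle (a point): Centre of the rear handle: round wooden grip 17 mm thick, 66 mm long, along this point's y axis (parallel to the pivot), held by an arm 42 mm to each side. It is part of the tipping pan: when level 165 mm behind and 55 mm above the pivot axis, 200 mm above the bench, 40 mm behind the pan's wall.
- mouth (a point): Middle of the opening in the pan's wall, at the level of the drum's floor, on the tipping pan: 86 mm from the drum's centre, 51 mm in front of the pivot axis. x points outward along the spout, y sideways, z up from the floor. The opening is 61 mm wide and 31 mm high; wall and lid close all other compartments.
- lip (a point): Middle of the spout's open end, on the tipping pan, 105 mm in front of the pivot axis. The spout is a flat open channel 58 mm wide.
- wing_nut: Steel wing nut: round boss 24 mm across and 11 mm high with two upturned wings, 46 mm over the wings, 18 mm high, about 35 g. Origin at the centre of its underside.
- hex_nut: Steel hexagon nut, 24 mm across flats, 14 mm high, in another compartment. Origin under its centre.
- square_nut: Steel square nut, 26 x 26 x 12 mm, in another compartment. Origin under its centre.
- dome_nut: Steel domed cap nut, 22 mm across flats, 22 mm high, in another compartment. Origin under its centre.
- washer: Thick steel washer, 34 mm across, 5 mm high, in another compartment. Origin under its centre.
- tray: White enamelled open tray, 135 mm along its x (away from the carousel), 112 mm along its y, 30 mm high, walls 4 mm, loose, standing ready under the spout. Origin at the centre of its underside.
- modelling_stick: Wooden modelling stick lying beside the tray, 180 mm long, 14 mm wide. A bystander.
- mallet: Round wooden sculptor's mallet standing on its head, 72 mm across, 200 mm high. A bystander.
- chisel: Wood-handled narrow chisel lying on the bench, 210 mm long. A bystander.
- brush: Flat brush with a dark handle lying on the bench, 220 mm long. A bystander.
- clamp: Green C-clamp lying on the bench, about 150 mm. A bystander.
- cat: Small dark bronze cat, 130 mm high, beyond the carousel. A bystander.
- plaster_bowl: Black rubber mixing bowl, 120 mm across, 55 mm high, beyond the carousel. A bystander.
There are look-alikes about, which are no part of the job. Of the things like the tray, leave any that is pink or purple; of the rest the larger one is meant.

How it is judged (in metres and radians):
On the way, in this order (a step that is already met when the one before it is completed fails the run):
1. the wing nut's compartment stands at the spout with the carousel level (value of joint pan below 0.05 rad and y of wing_nut in the frame of mouth between -0.02 and 0.02 m and x of wing_nut in the frame of mouth between -0.075 and 0 m), for 0.2 s.
2. with the carousel tipped, the wing nut has come to the tray (value of joint pan above 0.25 rad and x of wing_nut in the frame of tray between -0.066 and 0.066 m and y of wing_nut in the frame of tray between -0.055 and 0.055 m and height (world z) of wing_nut below 0.03 m), for 0.1 s.
At the end, for the whole second after the job is handed in: The wing nut lies at rest in the tray; the carousel is back level (within 0.06 rad) and let go; the other four pieces are still inside the drum; the tray has moved less than 25 mm (x of wing_nut in the frame of tray between -0.066 and 0.066 m and y of wing_nut in the frame of tray between -0.055 and 0.055 m and height (world z) of wing_nut below 0.03 m and value of joint pan below 0.06 rad and linear speed of wing_nut below 0.02 m/s and distance of tray from where it was at the start of the episode below 0.025 m and horizontal distance between each of hex_nut, square_nut, dome_nut, washer and knob below 0.088 m and height (world z) of each of hex_nut, square_nut, dome_nut, washer above 0.13 m); the robot touches nothing.
It fails at once if another piece comes out of the carousel (height (world z) of any of hex_nut, square_nut, dome_nut, washer below 0.085 m).
It fails at once if the carousel is let drop back (falls faster than 2.5 rad/s) (velocity of joint pan below -2.5 rad/s).
It fails at once if a bystander is moved more than 30 mm (distance of any of mallet, chisel, brush, clamp, modelling_stick, cat, plaster_bowl from where it was at the start of the episode above 0.03 m).
It also fails if it takes over 59 s, if anything falls off the work surface, if the arm or the gripper's body presses on something with over 40 N, if the wrist force passes 120 N, or if a joint passes its speed limit or range.

## Working session

There is one attempt and no reset: what is moved stays moved. The work goes in short steps, Python scripts to look and compute and a tool call to move; the robot and the scene stay as the last step left them, time stands still between calls to the robot, and variables do not carry over. Pictures are saved under pics/ and viewed, about 8 in all and at most 12, crops included, and the job is handed in when it is done.

Besides the shell and the picture viewer there is one more tool, called after "Request:" as name([rows], argument=value, ...), one row to a line, values as JSON. step_arm: Moves the arm, as the interface text tells. Its arguments: {"type":"object","properties":{"steps":{"type":"array","items":{"type":"array","items":{"type":"number"}}},"fingers":{"type":"number"},"force":{"type":"number"}},"required":["steps"]}

```bash
ls; mkdir -p pics
cat > h.py <<'E'
from bench import r
import numpy as np, cv2
def P(name,u,v,z=None,d=None):
    c=r.camera_params(name);K=np.array(c["mtx"]);R=np.array(c["rotation"]);p=np.array(c["position"])
    ray=R@np.linalg.inv(K)@np.array([u,v,1.])
    return p+ray*(d if d is not None else (z-p[2])/ray[2])
def px(name,X):
    c=r.camera_params(name);K=np.array(c["mtx"]);R=np.array(c["rotation"]);q=K@R.T@(np.array(X)-c["position"])
    return q[:2]/q[2]
E
python3 - <<'E'
from h import *
for n in("top","scene"):
    a,d=r.read_camera(n);cv2.imwrite(f"pics/{n}0.png",a[:,:,::-1]);np.savez(f"{n}0.npz",a=a,d=d)
    c=r.camera_params(n);print(n,np.round(c["position"]),np.round(c["rotation"],2).tolist(),np.round(c["mtx"]).tolist())
o=r.get_obs();print(o["position"],np.round(o["tool_rot"],3).tolist(),o["clock"])
E
```

```text
pics
top [ 285.   -5. 1384.] [[-0.01, -0.97, 0.22], [-1.0, 0.01, 0.0], [-0.0, -0.22, -0.97]] [[552.0, 0.0, 320.0], [0.0, 552.0, 233.0], [0.0, 0.0, 1.0]]
scene [ 888. -568. 1230.] [[0.85, 0.44, -0.28], [0.52, -0.73, 0.44], [-0.01, -0.53, -0.85]] [[540.0, 0.0, 313.0], [0.0, 540.0, 240.0], [0.0, 0.0, 1.0]]
[200.12391425 511.83911467 229.43467322] [[-0.931, 0.364, -0.001], [0.364, 0.931, -0.002], [0.0, -0.002, -1.0]] 0.1
```

View pics/top0.png

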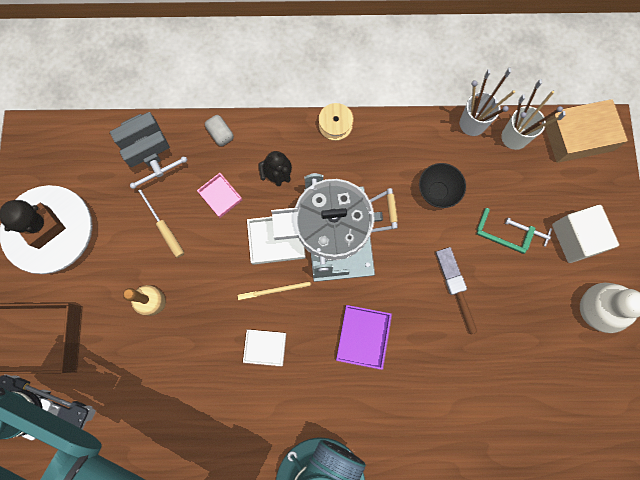

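View pics/scene0.png

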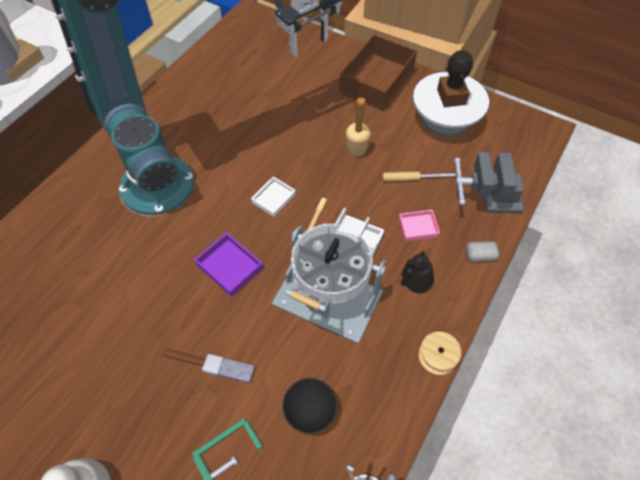

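The top view shows the carousel at about (335,217). Its spout points left to the white tray at (276,240), and the handle is at (392,208). Tray candidates: white (276,240) under the spout, smaller white (264,347), pink (219,194), purple (364,337). The large white tray is the one meant. Next is a close crop of the drum.

Run:
```python
from h import *
A=np.load("top0.npz");a=A["a"];d=A["d"]
t=cv2.resize(a[165:290,240:410],None,fx=4.7,fy=4.7,interpolation=cv2.INTER_CUBIC)
cv2.imwrite("pics/crop.png",t[:,:,::-1])
for n,u,v in [("knob",334,213),("handle",392,208),("handtop",391,192),("handbot",394,225),("lid",350,240),("cheek1",313,178),("tray",262,255)]:
    print(n,np.round(P("top",u,v,d=d[v,u])))
# handle: wooden colour with depth z 185..225
vv,uu=np.mgrid[165:290,240:410]
X=np.array([P("top",u,v,d=d[v,u]) for u,v in zip(uu.ravel(),vv.ravel())])
c=a[165:290,240:410].reshape(-1,3).astype(int)
m=(X[:,2]>190)&(X[:,2]<225)&(c[:,0]-c[:,2]>50)&(c[:,0]>150)
print("handle",m.sum(),X[m].mean(0),np.percentile(X[m],[2,98],axis=0).round())
q=X[m][:,:2]; w=np.linalg.svd(q-q.mean(0))[2][0];print(w)
m=(X[:,2]>212)&(X[:,2]<232)&(c.sum(1)<150)
print("knob",m.sum(),X[m].mean(0)); q=X[m][:,:2]; print(np.linalg.svd(q-q.mean(0))[2][0],np.percentile(q,[2,98],axis=0).round())
m=(X[:,2]>165)&(X[:,2]<195)
import collections
(cx,cy),rad=cv2.minEnclosingCircle(X[m&(np.hypot(X[:,0]-X[m][:,0].mean(),X[:,1]-X[m][:,1].mean())<93)][:,:2].astype(np.float32));print("pan",cx,cy,rad)
```

```text
knob [595. -35. 220.]
handle [ 610. -164.  203.]
handtop [ 647. -164.  204.]
handbot [ 570. -167.  206.]
lid [544. -71. 177.]
cheek1 [699.  11. 153.]
tray [545. 144.   5.]Traceback (most recent call last):
  File "<stdin>", line 9, in <module>
  File "h.py", line 4, in P
    c=r.camera_params(name);K=np.array(c["mtx"]);R=np.array(c["rotation"]);p=np.array(c["position"])
ValueError: time passes only in moves, steps and waits
```

View pics/crop.png

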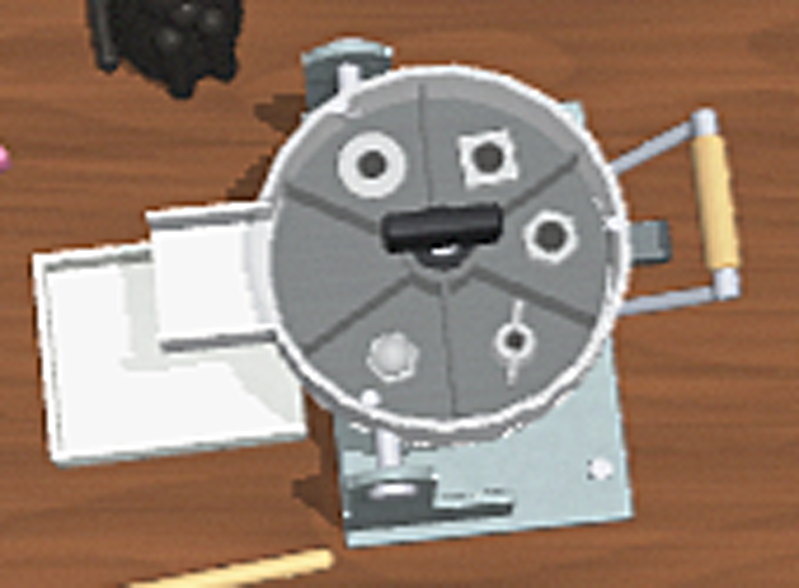

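The crop confirms it. The spout compartment (left) is empty, and going anticlockwise in the image come the dome nut (393,355), wing nut (515,340), hex nut (550,237), square nut (487,157) and washer (372,163). So the wing nut needs two clicks clockwise, a drum angle of -120°.

```bash
cat > h.py <<'E'
from bench import r
import numpy as np, cv2
from functools import lru_cache
@lru_cache(None)
def cam(n):
    c=r.camera_params(n);return np.array(c["mtx"]),np.array(c["rotation"]),np.array(c["position"])
def P(name,u,v,z=None,d=None):
    K,R,p=cam(name); ray=R@np.linalg.inv(K)@np.array([u,v,1.])
    return p+ray*(d if d is not None else (z-p[2])/ray[2])
def px(name,X):
    K,R,p=cam(name);q=K@R.T@(np.array(X)-p);return q[:2]/q[2]
def tool(target,yaw=None):
    """shift in tool axes (cm) to TCP target, and tool-z turn to world jaw yaw (deg, mod 180)"""
    o=r.get_obs();R=np.array(o["tool_rot"]);print("pos",np.round(o["position"],1),"jawyaw",np.degrees(np.arctan2(R[1,1],R[0,1])).round(2),"F",np.round(o["ft_force"],1),"gap",o["finger_gap"],"t",o["clock"],"q",np.round(o["joint_positions"],2))
    print("shift cm",np.round(R.T@(np.array(target)-o["position"])/10,2))
    if yaw is not None: print("turn rad",np.radians(np.degrees(np.arctan2(R[1,1],R[0,1]))-yaw).round(3))
E
cat > m.py <<'E'
from h import *
A=np.load("top0.npz");a=A["a"];d=A["d"]
vv,uu=np.mgrid[165:290,240:410]
X=np.array([P("top",u,v,d=d[v,u]) for u,v in zip(uu.ravel(),vv.ravel())])
c=a[165:290,240:410].reshape(-1,3).astype(int)
def ax(q): w=np.linalg.svd(q-q.mean(0))[2][0]; return np.degrees(np.arctan2(w[1],w[0])).round(1)
m=(X[:,2]>190)&(X[:,2]<225)&(c[:,0]-c[:,2]>50)&(c[:,0]>150)&(X[:,1]<-130)
print("handle",m.sum(),X[m].mean(0).round(1),np.percentile(X[m],[2,98],axis=0).round(),ax(X[m][:,:2]))
m=(X[:,2]>210)&(X[:,2]<232)&(c.sum(1)<200)&(np.hypot(X[:,0]-595,X[:,1]+35)<50)
print("knob",m.sum(),X[m].mean(0).round(1),ax(X[m][:,:2]),np.percentile(X[m],[2,98],axis=0).round())
m=(X[:,2]>170)&(X[:,2]<188)
q=X[m][:,:2].astype(np.float32)
for i in range(3):
    ctr=np.median(q,0) if i==0 else np.array(C)
    C,rad=cv2.minEnclosingCircle(q[np.hypot(*(q-ctr).T)<97])
print("pan",C,rad)
m=(X[:,2]>-8)&(X[:,2]<10)&(c.min(1)>190)&(X[:,1]>40)
rc=cv2.minAreaRect(X[m][:,:2].astype(np.float32));print("tray",rc)
m=(X[:,2]>100)&(X[:,2]<150)&(c.min(1)>190)&(X[:,1]>40)
print("spout",cv2.minAreaRect(X[m][:,:2].astype(np.float32)),X[m][:,2].mean())
E
python3 m.py
```

```text
handle 192 [ 609.4 -163.9  206. ] [[ 580. -173.  200.]
 [ 641. -156.  211.]] -175.2
knob 95 [598.1 -36.6 218. ] -85.0 [[590. -62. 210.]
 [605.  -9. 223.]]
pan (599.7503662109375, -30.861024856567383) 94.06295013427734
tray ((600.8764038085938, 112.41619110107422), (128.51312255859375, 126.4942855834961), 7.651686191558838)
spout ((581.09326171875, 74.35252380371094), (75.58056640625, 59.71316146850586), 7.106236457824707) 142.35279704669094
```

```bash
python3 -c "
from h import *
tool([598,-35.5,300],5)"
```

```text
pos [200.1 511.8 229.4] jawyaw 68.64 F [0.3 0.1 0. ] gap 93.95853401043307 t 0.1 q [ 1.09  0.09  1.37  0.    1.68 -0.1 ]
shift cm [-56.99 -36.49  -7.  ]
turn rad 1.111
```

Request:
step_arm([
  [0,0,-6],
  [0,0,-10],
], fingers=0.6)

```text
invalid input
```

Request:
step_arm([
  [0,0,-6,0],
  [0,0,-10,0],
  [-57,-36.5,-10,1.11],
  [-57,-36.5,-10,1.11],
  [-57,-36.5,-10,1.11],
  [-57,-36.5,-10,1.11],
  [-57,-36.5,-10,1.11],
  [-57,-36.5,-10,1.11],
  [-57,-36.5,-10,1.11],
  [-57,-36.5,-10,1.11],
], fingers=0.6)

```text
clock: 1.35
position: [495.0, 105.9, 330.0]
tool_rot: [[-0.088, 0.996, -0.0], [0.996, 0.088, 0.0], [0.0, -0.0, -1.0]]
ft_force: [0.2, 0.3, -0.7]
finger_gap: 56.2
```

```bash
python3 -c "
from h import *
tool([598,-35.5,250],5)"
```

```text
pos [495.  105.9 330. ] jawyaw 5.04 F [ 0.2  0.3 -0.7] gap 56.20980643723588 t 1.35 q [ 0.1  -0.01  1.27  0.    1.88  0.01]
shift cm [-15.     9.02   7.99]
turn rad 0.001
```

Request:
step_arm([
  [-15,9,0,0],
  [-15,9,0,0],
  [-15,9,0,0],
  [-15,9,3,0],
  [-15,9,8,0],
  [-15,9,8,0],
])

```text
clock: 2.1
position: [593.9, -33.5, 243.4]
tool_rot: [[-0.088, 0.996, -0.014], [0.996, 0.088, 0.002], [0.003, -0.014, -1.0]]
ft_force: [-0.5, 0.5, 0.3]
finger_gap: 56.4
```

```bash
python3 -c "
from h import *
tool([598,-35.5,214],5)
a,d=r.read_camera('scene')
x,y=px('scene',[598,-35,215]).astype(int)
cv2.imwrite('pics/k1.png',cv2.resize(a[y-60:y+60,x-80:x+80,::-1],None,fx=5,fy=5,interpolation=2))"
```

```text
pos [593.9 -33.5 243.4] jawyaw 5.02 F [-0.5  0.5  0.3] gap 56.41376097354444 t 2.1 q [-0.15  0.2   1.22  0.    1.74 -0.24]
shift cm [-0.24  0.43  2.93]
turn rad 0.0
```

View pics/k1.png

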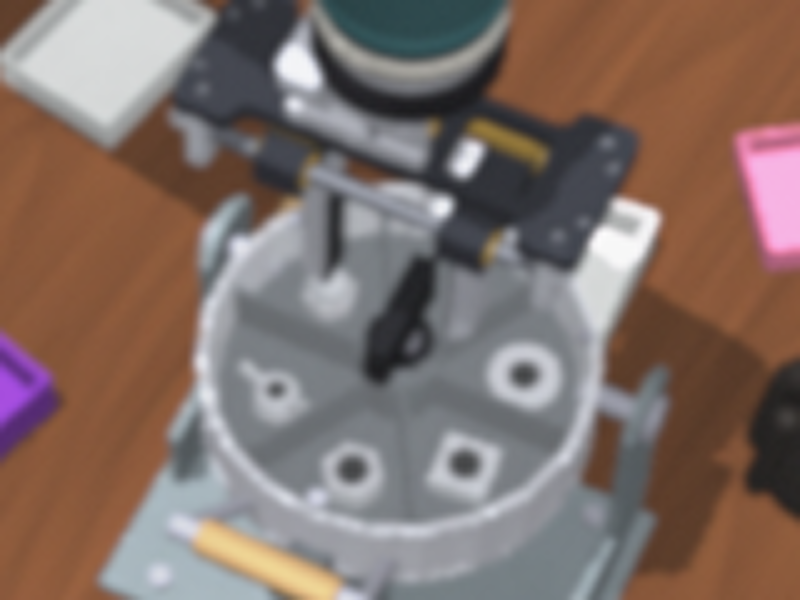

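The fingers straddle the knob bar at about (405,310), so I go down and close.

Request:
step_arm([
  [0,0,1.5,0],
  [0,0,3.6,0],
  [0,0,3.6,0],
  [0,0,3.6,0],
])

```text
clock: 2.65
position: [598.0, -33.7, 216.5]
tool_rot: [[-0.088, 0.996, 0.003], [0.996, 0.088, -0.0], [-0.001, 0.003, -1.0]]
ft_force: [-0.1, -0.1, 0.3]
finger_gap: 56.5
```

Request:
step_arm([
  [0,0,0,0],
  [0,0,0,0],
  [0,0,0,0],
  [0,0,0,0],
  [0,0,0,0],
  [0,0,0,0],
], fingers=0, force=30)

```text
clock: 3.4
position: [598.1, -33.7, 215.3]
tool_rot: [[-0.088, 0.996, 0.003], [0.996, 0.088, -0.0], [-0.0, 0.003, -1.0]]
ft_force: [3.9, -0.1, 2.9]
finger_gap: 14.9
```

Request:
step_arm([
  [0,0,0,0],
  [0,0,0,0.15],
  [0,0,0,0.3],
  [0,0,0,0.45],
  [0,0,0,0.6],
  [0,0,0,0.75],
  [0,0,0,0.9],
  [0,0,0,1.047],
  [0,0,0,1.047],
])

```text
clock: 4.53
position: [601.1, -34.4, 215.4]
tool_rot: [[0.819, 0.573, 0.011], [0.573, -0.819, -0.001], [0.008, 0.007, -1.0]]
ft_force: [12.0, -1.3, 0.5]
finger_gap: 14.8
```

Request:
step_arm([
  [0.2,0.15,0,0.15],
  [0.2,0.15,0,0.3],
  [0.2,0.15,0,0.45],
  [0.2,0.15,0,0.6],
  [0.2,0.15,0,0.75],
  [0.2,0.15,0,0.9],
  [0.2,0.15,0,1.047],
  [0.2,0.15,0,1.047],
  [0.2,0.15,0,1.047],
])

```text
clock: 5.65
position: [601.8, -38.0, 215.3]
tool_rot: [[0.905, -0.425, 0.006], [-0.425, -0.905, -0.008], [0.009, 0.005, -1.0]]
ft_force: [7.0, -7.7, 2.5]
finger_gap: 15.1
```

```bash
python3 -c "
from h import *
tool([599,-35.5,214])
a,d=r.read_camera('scene')
x,y=px('scene',[598,-35,200]).astype(int)
cv2.imwrite('pics/k2.png',cv2.resize(a[y-60:y+60,x-80:x+80,::-1],None,fx=5,fy=5,interpolation=2))"
```

```text
pos [601.8 -38.  215.3] jawyaw -115.13 F [ 7.  -7.7  2.5] gap 15.09008050758049 t 5.65 q [-0.15  0.2   1.27 -0.01  1.66  1.86]
shift cm [-0.36 -0.11  0.13]
```

View pics/k2.png

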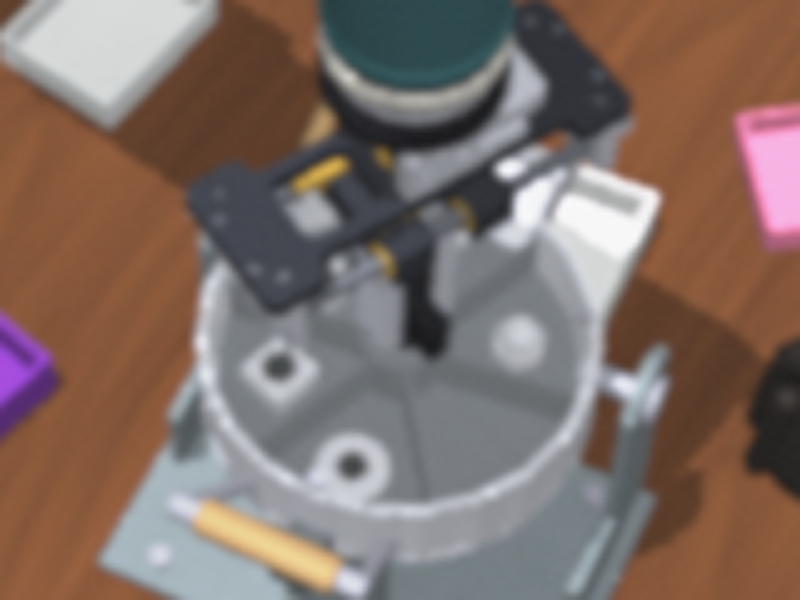

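The drum has turned two clicks: the empty compartment is now lower right and the dome nut is at (518,340), so the wing nut should be at the spout. I release, lift and move to the handle.

Request:
step_arm([
  [0,0,0,0],
  [0,0,0,0],
  [0,0,0,0],
  [0,0,0,0],
  [0,0,-6,0],
  [0,0,-10,0],
  [0,0,-10,0],
], fingers=0.4)

```text
clock: 6.58
position: [599.8, -33.6, 317.6]
tool_rot: [[0.907, -0.421, 0.004], [-0.421, -0.907, -0.001], [0.004, -0.001, -1.0]]
ft_force: [0.9, 0.2, 0.1]
finger_gap: 37.7
```

```bash
python3 -c "
from h import *
tool([609.4,-164.5,205],-85)"
```

```text
pos [599.8 -33.6 317.6] jawyaw -114.91 F [0.9 0.2 0.1] gap 37.72734214154322 t 6.575 q [-0.15  0.2   1.07 -0.    1.87  1.86]
shift cm [ 6.34 11.47 11.28]
turn rad -0.522
```

Request:
step_arm([
  [6.3,11.5,0,-0.522],
  [6.3,11.5,0,-0.522],
  [6.3,11.5,0,-0.522],
  [6.3,11.5,5,-0.522],
  [6.3,11.5,7,-0.522],
  [6.3,11.5,7,-0.522],
  [6.3,11.5,7,-0.522],
])

```text
clock: 7.45
position: [608.0, -164.4, 244.2]
tool_rot: [[0.996, 0.087, -0.001], [0.087, -0.996, 0.0], [-0.001, -0.001, -1.0]]
ft_force: [0.3, 0.1, 0.0]
finger_gap: 37.9
```

```bash
python3 -c "
from h import *
tool([609.4,-164.5,205],-85)
a,d=r.read_camera('scene');b,_=r.read_camera('top')
x,y=px('scene',[600,-120,200]).astype(int)
A=cv2.resize(a[y-60:y+60,x-50:x+50,::-1],None,fx=4,fy=4,interpolation=2)
x,y=px('top',[600,-60,200]).astype(int)
B=cv2.resize(b[y-60:y+60,x-60:x+40,::-1],None,fx=4,fy=4,interpolation=2)
cv2.imwrite('pics/h1.png',np.hstack([A,B]))"
```

```text
pos [ 608.  -164.4  244.2] jawyaw -85.01 F [0.3 0.1 0. ] gap 37.868278757915384 t 7.45 q [-0.35  0.27  1.14  0.    1.74  1.13]
shift cm [0.14 0.02 3.92]
turn rad -0.0
```

View pics/h1.png

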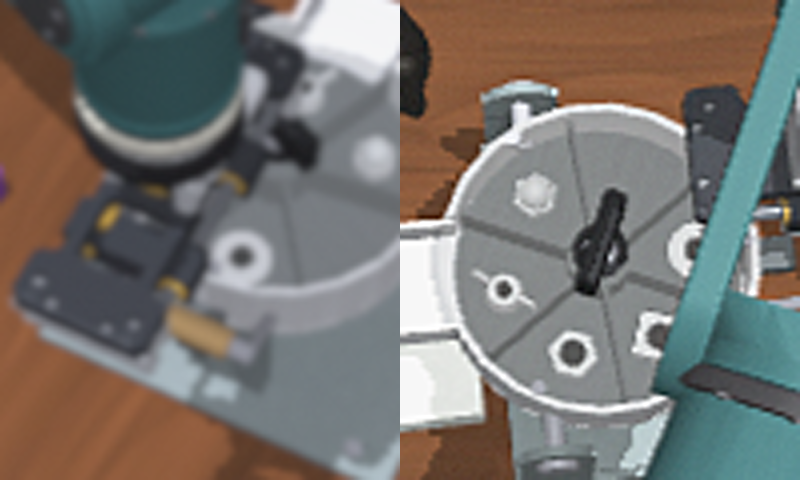

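The right half shows the wing nut at the spout, (503,290). In the left half the gripper is over the handle grip. I go down and close on the handle.

Request:
step_arm([
  [0.1,0,2,0],
  [0.1,0,4,0],
  [0.1,0,4,0],
  [0.1,0,4,0],
])

```text
clock: 8.05
position: [609.8, -164.7, 206.1]
tool_rot: [[0.996, 0.087, 0.002], [0.087, -0.996, -0.001], [0.002, 0.001, -1.0]]
ft_force: [0.1, -0.3, 0.5]
finger_gap: 37.6
```

Request:
step_arm([
  [0,0,0,0],
  [0,0,0,0],
  [0,0,0,0],
  [0,0,0,0],
  [0,0,0,0],
], fingers=0, force=25)

```text
clock: 8.68
position: [609.7, -166.2, 205.4]
tool_rot: [[0.996, 0.086, 0.002], [0.086, -0.996, -0.003], [0.002, 0.003, -1.0]]
ft_force: [-0.7, -5.7, 2.3]
finger_gap: 16.3
```

```bash
python3 -c "
from h import *
tool([609.4,-164.5,206],-85)
# arc offsets tool axes: stand x = tool -y ; up = tool -z
for t in np.arange(0,1.01,.05):
    x=-165*np.cos(t)+55*np.sin(t)+165; z=165*np.sin(t)+55*np.cos(t)-55
    print(round(t,2),[0,round(-x/10,2),round(-z/10,2),0])"
```

```text
pos [ 609.7 -166.2  205.4] jawyaw -85.09 F [-0.7 -5.7  2.3] gap 16.29857242730047 t 8.675 q [-0.35  0.27  1.2  -0.    1.66  1.13]
shift cm [-0.02 -0.17 -0.06]
turn rad -0.002
0.0 [0, np.float64(-0.0), np.float64(-0.0), 0]
0.05 [0, np.float64(-0.3), np.float64(-0.82), 0]
0.1 [0, np.float64(-0.63), np.float64(-1.62), 0]
0.15 [0, np.float64(-1.01), np.float64(-2.4), 0]
0.2 [0, np.float64(-1.42), np.float64(-3.17), 0]
0.25 [0, np.float64(-1.87), np.float64(-3.91), 0]
0.3 [0, np.float64(-2.36), np.float64(-4.63), 0]
0.35 [0, np.float64(-2.89), np.float64(-5.32), 0]
0.4 [0, np.float64(-3.44), np.float64(-5.99), 0]
0.45 [0, np.float64(-4.03), np.float64(-6.63), 0]
0.5 [0, np.float64(-4.66), np.float64(-7.24), 0]
0.55 [0, np.float64(-5.31), np.float64(-7.81), 0]
0.6 [0, np.float64(-5.99), np.float64(-8.36), 0]
0.65 [0, np.float64(-6.69), np.float64(-8.86), 0]
0.7 [0, np.float64(-7.42), np.float64(-9.34), 0]
0.75 [0, np.float64(-8.18), np.float64(-9.77), 0]
0.8 [0, np.float64(-8.95), np.float64(-10.17), 0]
0.85 [0, np.float64(-9.74), np.float64(-10.53), 0]
0.9 [0, np.float64(-10.55), np.float64(-10.84), 0]
0.95 [0, np.float64(-11.38), np.float64(-11.12), 0]
1.0 [0, np.float64(-12.21), np.float64(-11.36), 0]
```

Request:
step_arm([
  [0,-0.3,-0.8,0],
  [0,-0.6,-1.6,0],
  [0,-1.0,-2.4,0],
  [0,-1.4,-3.2,0],
  [0,-1.9,-3.9,0],
  [0,-2.4,-4.6,0],
  [0,-2.9,-5.3,0],
  [0,-3.4,-6.0,0],
  [0,-4.0,-6.6,0],
  [0,-4.7,-7.2,0],
])

```text
clock: 9.93
position: [605.7, -122.4, 278.9]
tool_rot: [[0.997, 0.082, 0.004], [0.082, -0.997, -0.01], [0.004, 0.01, -1.0]]
ft_force: [0.7, -11.0, 6.5]
finger_gap: 16.1
```

Request:
step_arm([
  [0,-0.6,-0.6,0],
  [0,-1.2,-1.1,0],
  [0,-1.9,-1.6,0],
  [0,-2.6,-2.1,0],
  [0,-3.4,-2.5,0],
  [0,-4.2,-2.9,0],
  [0,-4.2,-2.9,0],
  [0,-4.2,-2.9,0],
  [0,-4.2,-2.9,0],
])

```text
clock: 11.05
position: [602.0, -79.8, 311.2]
tool_rot: [[0.997, 0.083, 0.009], [0.083, -0.997, -0.009], [0.008, 0.009, -1.0]]
ft_force: [-1.1, -10.4, 13.7]
finger_gap: 16.1
```

```bash
python3 -c "
from h import *
tool([609.4,-164.5,206],-85)
a,d=r.read_camera('scene');b,_=r.read_camera('top')
x,y=px('scene',[600,60,100]).astype(int)
A=cv2.resize(a[y-60:y+60,x-50:x+50,::-1],None,fx=4,fy=4,interpolation=2)
x,y=px('top',[600,60,100]).astype(int)
B=cv2.resize(b[y-60:y+60,x-50:x+50,::-1],None,fx=4,fy=4,interpolation=2)
cv2.imwrite('pics/t1.png',np.hstack([A,B]))"
```

```text
pos [602.  -79.8 311.2] jawyaw -85.26 F [ -1.1 -10.4  13.7] gap 16.142974620648037 t 11.05 q [-0.22  0.21  1.07 -0.01  1.85  1.26]
shift cm [-0.05  8.41 10.6 ]
turn rad -0.005
```

View pics/t1.png

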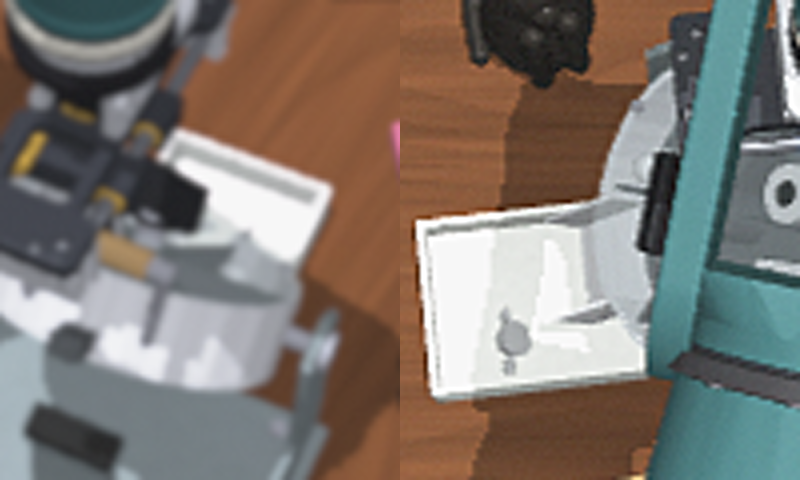

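The wing nut lies in the tray, at (512,340) in the right half, with the pan tipped to about 0.8 rad. I lower it along the same arc.

Request:
step_arm([
  [0,0.8,0.4,0],
  [0,1.5,0.8,0],
  [0,2.2,1.3,0],
  [0,2.9,1.8,0],
  [0,3.6,2.3,0],
  [0,4.2,2.9,0],
  [0,4.9,3.5,0],
  [0,5.5,4.1,0],
  [0,6.0,4.8,0],
  [0,6.5,5.5,0],
])

```text
clock: 12.4
position: [607.9, -143.3, 252.6]
tool_rot: [[0.996, 0.085, 0.005], [0.085, -0.996, -0.005], [0.004, 0.005, -1.0]]
ft_force: [1.2, -6.7, 4.4]
finger_gap: 15.9
```

Request:
step_arm([
  [0,0.5,0.7,0],
  [0,1.0,1.4,0],
  [0,1.4,2.2,0],
  [0,1.8,3.0,0],
  [0,2.1,3.8,0],
  [0,2.4,4.6,0],
  [0,2.4,4.6,0],
  [0,2.4,4.6,0],
])

```text
clock: 13.4
position: [610.0, -166.2, 204.7]
tool_rot: [[0.996, 0.086, 0.002], [0.086, -0.996, -0.003], [0.002, 0.003, -1.0]]
ft_force: [2.9, -6.6, -0.6]
finger_gap: 16.1
```

Request:
step_arm([
  [0,0,0,0],
  [0,0,0,0],
  [0,0,0,0],
  [0,0,0,0],
  [0,0,-3,0],
  [0,0,-8,0],
  [0,0,-12,0],
  [-15,5,-12,0],
  [-15,5,-12,0],
  [-15,5,-12,0],
], fingers=0.4)

```text
clock: 14.65
position: [462.0, -228.0, 325.1]
tool_rot: [[0.996, 0.085, 0.001], [0.085, -0.996, -0.001], [0.001, 0.001, -1.0]]
ft_force: [-0.6, -0.5, 0.5]
finger_gap: 37.8
```

Request:
step_arm([
  [-13,5,0,0],
  [-13,5,0,0],
  [-13,5,0,0],
  [-13,5,0,0],
])

```text
clock: 15.15
position: [338.8, -288.6, 324.8]
tool_rot: [[0.996, 0.085, 0.001], [0.085, -0.996, -0.0], [0.001, 0.0, -1.0]]
ft_force: [-0.1, 0.3, 0.5]
finger_gap: 37.8
```

```bash
python3 - <<'E'
from h import *
a,d=r.read_camera('scene');b,e=r.read_camera('top')
x,y=px('scene',[600,20,100]).astype(int)
A=cv2.resize(a[y-60:y+60,x-50:x+50,::-1],None,fx=4,fy=4,interpolation=2)
x,y=px('top',[600,20,100]).astype(int)
B=cv2.resize(b[y-60:y+60,x-60:x+40,::-1],None,fx=4,fy=4,interpolation=2)
cv2.imwrite('pics/f1.png',np.hstack([A,B]))
np.savez("top0.npz",a=b,d=e)
tool([609,-164,206])
E
sed -i 's/^print("spout.*//' m.py; python3 m.py
```

```text
pos [ 339.9 -288.1  324.4] jawyaw -84.96 F [ 0.   0.1 -0.6] gap 37.338671461729824 t 15.25 q [-0.83 -0.15  1.41  0.    1.87  0.65]
shift cm [27.88 -9.99 11.86]
handle 193 [ 609.5 -163.8  206. ] [[ 580. -173.  200.]
 [ 641. -156.  211.]] -174.8
knob 91 [598.8 -34.7 218.4] 160.2 [[571. -47. 212.]
 [623. -24. 223.]]
pan (599.4661865234375, -28.856897354125977) 96.09950256347656
tray ((600.765869140625, 112.32093811035156), (129.28094482421875, 126.51087188720703), 7.502479553222656)
```

View pics/f1.png

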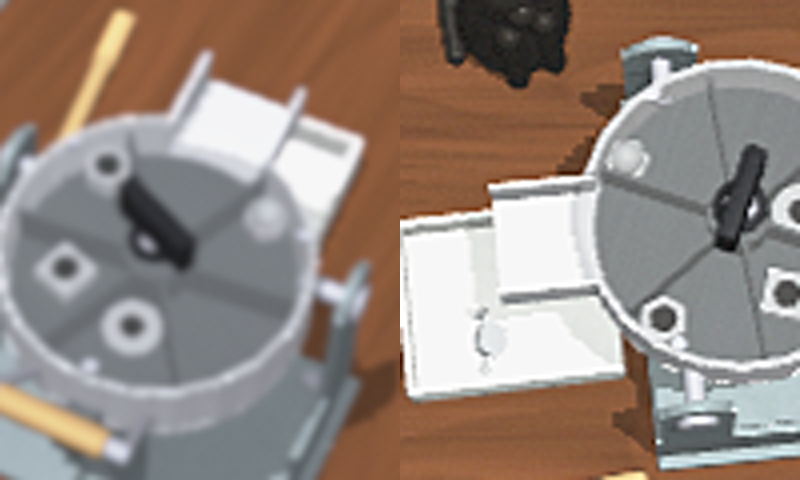

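```bash
python3 -c "
from bench import r
print(r.close_job())"
```

```text
the job is handed in; nothing more can be done
None
```

The wing nut is in the large white tray under the spout, and I handed the job in at about 15 s on the robot's clock. The hand-in reports no verdict.

I turned the knob two clicks clockwise and checked that the wing nut stood at the spout. I then gripped the rear handle and tipped the pan to about 0.8 rad. The wing nut slid into the tray, and I lowered the pan along the same arc, released the handle and backed the arm away.

**Last checks**
- **Wing nut:** the last top picture shows it in the tray, clear of the walls. I judged its height and rest by eye and did not measure them.
- **Other pieces:** the dome, hex, square and washer nuts are all still visible in the drum.
- **Carousel:** the handle is within 1 mm of where it started, so the pan is back level.
- **Tray:** it moved less than 1 mm.
- **Robot:** the wrist force is about zero, so the arm is touching nothing.

**Discrepancies**
- The pan circle fitted from the pictures came out at a radius of 94 to 96 mm instead of 91 mm, so I used the handle and knob for positions instead.
- While turning the knob, being 2–3 mm off-centre gave side forces of up to 12 N.
- I did not measure the bystanders one by one. The arm did not touch any of them as far as the force readings showed.

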